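# Seat a batten in the funnel jig and lock it

## Robot

A 6-joint arm with a two-finger parallel gripper is mounted at the origin on a cart in front of the work surface, level with it; the furniture and walls round the work are solid. World frame = base frame: x ahead of the robot, y to its left, z up, the work surface at z = 0. Lengths are in mm, angles in rad, forces in N, time in s.
With the tool pointing down it reaches from about 350 to 975 mm from the base axis. Payload 4.9 kg.
Tool frame: the origin (TCP) lies between the finger pads; the fingertips stand 8 mm ahead of it and the grasp point (between the pads) lies 11 mm behind it; z points along the fingers, y is the line along which they close (so a half turn about z gives the same grasp; the last joint's range is limited). The gripper opens to 85 mm and grips with 20 to 120 N. Pads are 22 mm wide; open, the fingers measure 114 mm over their backs; the gripper's body (76 mm by 85 mm) begins 54 mm behind the grasp point. The pads swing forward as they close: fully open they stand 13 mm farther back than shut.
Start: joints at [-1.443, 0.053, 1.613, -0, 1.476, -0.119], TCP at [152.685, -606.043, 205.704] pointing down, gripper open.
Joint ranges: [-3.01, 3.01], [-1.01, 2.22], [0.06, 2.58], [-1.02, 4.17], [0.09, 2.62], [-3.14, 3.14]. Speed limits (rad/s): [2.57, 2.57, 3.14, 3.14, 3.14, 3.14].

## Interface

Orientations are given as a rotation vector (axis times angle).
In Python, from plant import get_obs, read_camera, sign_off, boxes_of, place_of gives the robot as it stands.
- The arm moves only by the tool servo_tool, never from a script. Its argument "series" is text: rows parted by semicolons, each of 4 numbers parted by spaces: the shift along the world's x, y, z in mm, then the turn about the world's z in degrees. In form: dx dy dz turn; .... A call has 1 to 5 rows; each row shifts and turns the commanded pose from where the row before left it; what a row does not reach is not made up. A row lasts 1/10 s, in which the tool goes at most 50 mm and 8.59 degrees, less where a joint would pass 70% of its speed; a pose out of reach is approached as far as the arm can. A call is refused whole if a number of a shift passes 50 or a number of a turn 8.59, either way. A call with a gripper value outside its range is refused whole. "claw" is the closure, from 0 (fully open) to 1 (shut), set as the call begins (left out, the last holds). The fingers move at their own pace and stop on an object; the grip force is fixed at half the most. Time passes only in rows, so rows that do not move let the fingers close. It gives the time, the measured TCP pose, the force, the opening and the grip force at its end, in the units of the state.
- get_obs(): the state, without advancing time (a new reading comes with each control period).
- read_camera(name): name is "scene" or "top" or "wrist"; returns a dict with "color" (480x640x3 uint8, blue, green, red), "depth" (480x640 float32, mm along the optical axis (not along the pixel's ray), 0 where there is no reading), "vertical_fov" (degrees; the focal length in pixels is half the picture's height over the tangent of half this angle, whatever the lens; pixels are square), "cx", "cy" (the principal point, pixels), "R" (3x3) and "t" (3): a world point X has camera coordinates R X + t; the wrist camera has in their place "hand_eye" (4x4, takes a point from camera to tool coordinates, whose origin is the TCP and whose axes are the flange's). Camera axes: x right, y down, z forward; pixel columns grow to the right and rows downward; lengths in mm; the calibration is good to about 2 mm. A picture is of the moment at which its call begins: read the wrist's pose just before it.
- sign_off(): hands the job in; it is judged then, once.
Trained networks look in a picture, given as the dict that the camera call returned (one of the last four; its "shot" number tells which), for a name from the list of things; names that differ only in an ending like _2 or _b are one class to them, and where a whole thing is asked for, a point or a joint stands for the part that bears it (a point fixed in the world has none). Each returns a list of dicts, best first, with "p" (0 to 1); they miss things now and then, are a little off and sometimes report something else, mostly with a low value. They report only what shows in the picture. A call takes as long as a camera call.
- boxes_of(picture, target): "point" ([row, column] as shares, 0 to 1, of the picture: columns of its width, rows of its height, amid what is visible of it).
- place_of(picture, target): "point" ([row, column] as shares, 0 to 1, of the picture: columns of its width, rows of its height: a listed point, or the origin of a listed thing).
The state is a dict: "t": time; "joint_pos": joint angles; "dq": joint speeds; "effort": joint torques, N m; "tcp_pos": TCP position; "ee_rot": TCP orientation; "ft_force": force on the tool from outside, world axes, zero at the start; "wrist_torque": the same for the moment, N m; "width": finger opening in mm; "finger_force": force on a finger pad.
Only numpy, scipy, OpenCV 4.12 (cv2) and the standard library are available. Lean on these libraries where they do the work, as an engineer would, in place of code of your own. Each camera call takes 0.05 s, during which the arm holds its last target. There are 200 camera calls.

## Task

Lay the loose wooden batten, standing on its long edge, in the wide open mouth of the jig and let go of it; then slide it along between the converging guides under the strap until it is fully home, and keep it pressed against the end stop with about 12 N for about a second. The jig is lightly built: never press the batten on its guides or stop with more than 25 N. Finally turn the keeper by its knob, across behind the batten as far as it goes, and leave the other things on the bench where they are.

Things in the scene. Friction and masses are not known exactly. Their poses are not given: they have to be found in the camera images.
- batten: loose reddish-brown batten, box 37 (x) x 160 (y) x 70 (z) mm, 0.2 kg give or take a third, standing on its long edge on the bench, right front of the robot. Origin: centre of its underside; y along its length, z up. Both ends are alike. (A larger block, 53 x 240 x 82 mm, is not it.)
- jig: rigid jig: wooden board 12 mm thick screwed to the bench, its x -90 to 70 mm, y -200 to 164 mm; two light wooden guides on it, tops 42 mm above the bench. Origin on the underside, z up, y = push direction (mouth to stop). Inner faces of the guides: 101 mm apart at y -120 mm, converging evenly to 41 mm at y 0, then parallel to the stop.
- guides: the two guides and the strap, one body fixed on the jig board; same origin and axes as the jig. Each guide is 18 mm thick and 30 mm high (12 to 42 mm above the bench).
- jig_strap (a point): middle of the underside of the fixed wooden strap that bridges the parallel part, jig x 0, y 75 mm, 86 mm above the bench; it spans jig y 62 to 88 mm, its top is at 94 mm. The batten, whose top is at 82 mm on the board, passes under it and cannot be put in from above.
- stop: wooden end stop 77 x 20 x 50 mm fixed across the far end of the guides. Origin: middle of the lower edge of its near face, at jig x 0, y 134, z 12 mm. It carries a rigid wooden shoe, 34 x 40 mm, on a screw: that is what the batten meets. The shoe's face stands 4 to 24 mm proud of the stop (jig y 110 to 130 mm); the setting differs each time and is not measured: find it by feel.
- jig_mouth (a point): point on the board's top, jig x 0, y -110, z 12 mm: a batten laid with its origin here, lengthwise along jig y, lies in the mouth with its leading end 30 mm short of the parallel part and some 9 mm of side play. Anywhere within 35 mm along y counts as the mouth.
- jig_home (a point): middle of where the batten's origin may end up when fully home on the stop's shoe: jig x 0, y 40, z 12 mm; the true place is within 10 mm of it along y, by the unmeasured shoe setting (rear end of the batten then at jig y -50 to -30 mm). Axes as the jig's.
- keeper (a joint): keeper, a wooden bar 16 mm wide, 44 to 54 mm above the bench, on an upright pivot at jig x -68, y -62 mm. 0 = open (85 mm nose points back toward the mouth end, clear of it; starts at 0 to 0.25); grows counter-clockwise from above; 1.75 rad = end of travel, closed: nose along jig +x, 4 to 24 mm behind the homed batten. Moves with 1 N at the knob, stays where left.
- keeper_knob (a point): grip height on the axis of the keeper's round upright knob, 82 mm above the bench; 20 mm diameter between 74 and 90 mm, top at 95 mm. It stands on the keeper's tail, 60 mm from the pivot, on the far side from the nose: from the pivot it points at angle (keeper + 1.392 rad) counter-clockwise from jig x.
- spirit_level: bystander: wooden spirit level 27 x 257 x 49 mm lying along the front edge; origin under its centre
- mallet: bystander: wooden mallet 116 x 276 x 66 mm, at the left; origin under its centre
- hollow_plane: bystander: moulding plane 72 x 160 x 73 mm, at the left; origin under its centre
- tin_dish: bystander: round tin dish 109 mm across, 36 mm high, at the right behind the batten; origin under its centre
- moulding_sample: bystander: dark stepped piece of moulding 66 x 113 x 43 mm, at the right back; origin under its centre
- wood_block: bystander: large planed block 53 x 240 x 82 mm at the far right; origin under its centre
- pencil: bystander: pencil 143 mm long, near the front edge; origin under its centre

How it is judged:
By the outcome, as a careful person would: the job done as asked, in the order asked, and still so for the second after the job is handed in, with the robot touching nothing.
It also fails if it takes over 72 s, if anything falls off the work surface, if the arm or the gripper's body presses on something with over 40 N, if the wrist force passes 120 N, or if a joint passes its speed limit or range.

## Working session

There is one attempt and no reset: what is moved stays moved. The work goes in short steps, Python scripts to look and compute and a tool call to move; the robot and the scene stay as the last step left them, time stands still between calls to the robot, and variables do not carry over. Pictures are saved under pics/ and viewed, at most 10 in all, crops included, and the job is handed in when it is done.

Besides the shell and the picture viewer there is one more tool, called in YAML: its name, and indented under it one key for each argument. servo_tool: Moves the arm, as the interface text tells. Its arguments: {"type":"object","properties":{"series":{"type":"string"},"claw":{"type":"number"}},"required":["series"]}

```bash
mkdir -p pics
cat > h.py <<'E'
import numpy as np, cv2
from plant import get_obs, read_camera, sign_off, boxes_of, place_of
from scipy.spatial.transform import Rotation as Ro
def cam(name):
    o=get_obs(); p=read_camera(name)
    if name=="wrist":
        H=np.array(p["hand_eye"]); T=np.eye(4); T[:3,:3]=Ro.from_rotvec(o["ee_rot"]).as_matrix(); T[:3,3]=o["tcp_pos"]
        M=np.linalg.inv(T@H); p["R"]=M[:3,:3]; p["t"]=M[:3,3]
    p["R"]=np.array(p["R"]); p["t"]=np.array(p["t"]).ravel()
    p["f"]=240/np.tan(np.radians(p["vertical_fov"]/2)); return p
def onz(p,pt,z):  # share point -> world point on plane z
    r,c=pt[0]*480,pt[1]*640
    d=p["R"].T@np.array([(c-p["cx"])/p["f"],(r-p["cy"])/p["f"],1]); C=-p["R"].T@p["t"]
    return C+d*(z-C[2])/d[2]
def cloud(p):
    v,u=np.mgrid[:480,:640]; Z=p["depth"]
    X=np.stack([(u-p["cx"])/p["f"]*Z,(v-p["cy"])/p["f"]*Z,Z],-1)
    return (X-p["t"])@p["R"]
E
python3 - <<'E'
from h import *
zs=dict(batten=0,jig=0,stop=12,jig_mouth=12,jig_home=12,jig_strap=86,keeper_knob=82,keeper=49,wood_block=0,tin_dish=0,moulding_sample=0,spirit_level=0,pencil=0,mallet=0,hollow_plane=0)
for n in ["scene","top"]:
    p=cam(n); cv2.imwrite(f"pics/{n}0.png",p["color"]); np.savez(f"{n}0.npz",**{k:v for k,v in p.items()})
    for k,z in zs.items():
        r=place_of(p,k)[:1]
        print(n,k,[(round(q["p"],2),np.round(np.array(q["point"])*[480,640]),onz(p,q["point"],z).round(1)) for q in r])
    print({k:p[k] for k in("cx","cy","f","t")}, -p["R"].T@p["t"])
print(get_obs())
E
```

```text
scene batten [(0.68, array([319., 288.]), array([ 438.5, -272.8,    0. ]))]
scene jig [(0.89, array([240., 342.]), array([576.2,  74.9,   0. ]))]
scene stop [(0.54, array([213., 353.]), array([606.6, 205. ,  12. ]))]
scene jig_mouth [(0.67, array([258., 334.]), array([556.2, -27.1,  12. ]))]
scene jig_home [(0.69, array([228., 345.]), array([582.1, 124.5,  12. ]))]
scene jig_strap [(0.84, array([207., 348.]), array([590.7, 146.2,  86. ]))]
scene keeper_knob [(0.69, array([219., 324.]), array([515.4,  85.2,  82. ]))]Traceback (most recent call last):
  File "<stdin>", line 6, in <module>
ValueError: it knows: batten, guides, hollow_plane, jig, jig_home, jig_mouth, jig_strap, keeper_knob, mallet, moulding_sample, pencil, spirit_level, stop, tin_dish, wood_block
```

Run:
```python
from h import *
zs=dict(batten=0,jig=0,stop=12,jig_mouth=12,jig_home=12,jig_strap=86,keeper_knob=82,wood_block=0,tin_dish=0,moulding_sample=0)
for n in ["scene","top"]:
    p=cam(n); cv2.imwrite(f"pics/{n}0.png",p["color"]); np.savez(f"{n}0.npz",**p)
    if n=="top":
     for k,z in zs.items():
        r=place_of(p,k)[:1]
        print(n,k,[(round(q["p"],2),np.round(np.array(q["point"])*[480,640]),onz(p,q["point"],z).round(1)) for q in r])
    print(p["f"], -p["R"].T@p["t"])
print(get_obs())
```

```text
514.5746320136182 [  639.21431038 -1199.39367783  1180.64460281]
top batten [(0.9, array([257., 395.]), array([ 442.7, -282. ,    0. ]))]
top jig [(0.78, array([223., 277.]), array([571.2,  72.5,   0. ]))]
top stop [(0.55, array([213., 237.]), array([607. , 194.2,  12. ]))]
top jig_mouth [(0.87, array([228., 310.]), array([547. , -27.6,  12. ]))]
top jig_home [(0.67, array([216., 268.]), array([592.3,  97.7,  12. ]))]
top jig_strap [(0.69, array([210., 252.]), array([592.3, 138.5,  86. ]))]
top keeper_knob [(0.8, array([235., 276.]), array([511.3,  71.1,  82. ]))]
top wood_block [(0.68, array([242., 488.]), array([ 472.4, -573.8,    0. ]))]
top tin_dish [(0.84, array([185., 383.]), array([ 677.1, -268.5,    0. ]))]
top moulding_sample [(0.57, array([193., 432.]), array([ 640.8, -419.4,    0. ]))]
559.2511064603887 [  78.81025989   -5.62544833 1663.7614684 ]
{'t': 1.0, 'joint_pos': array([-1.44297573e+00,  5.26709775e-02,  1.61290252e+00,  1.29534283e-05,
        1.47597270e+00, -1.19000833e-01]), 'dq': array([0.00093147, 0.00056745, 0.00100271, 0.00028879, 0.00230302,
       0.00123485]), 'effort': array([ 1.23524740e-03, -3.93687344e+01, -3.70474255e+01, -5.68899645e-05,
        4.22072344e-04,  2.53796617e-05]), 'tcp_pos': array([ 152.70424758, -606.04731825,  205.72007534]), 'ee_rot': array([3.11765365e+00, 3.86715179e-01, 2.05771223e-05]), 'ft_force': array([ 0.33281863, -0.62482591,  0.47662491]), 'wrist_torque': array([0.00435439, 0.07866952, 0.04847364]), 'finger_force': 0.0, 'width': 85.5721303113749}
```

View pics/top0.png

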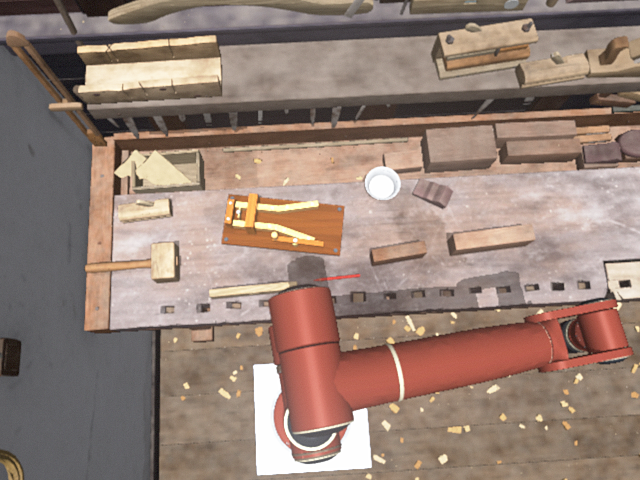

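View pics/scene0.png

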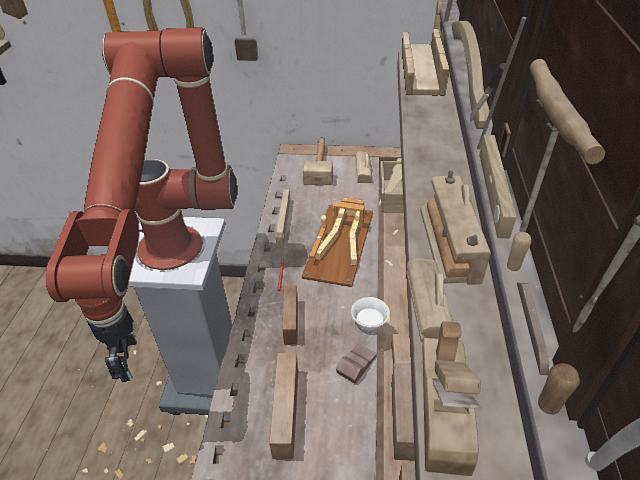

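The top view shows the batten at pixel (col 398, row 252), the jig board at (283, 224) with its stop to the left (world +y), and the keeper knob at (275, 235). The big block at (490, 238) isn't the target. The scene view agrees. Next I'll fit the poses from depth.

Run:
```python
from h import *
for n in["top","scene"]:
    p=dict(np.load(f"{n}0.npz",allow_pickle=True)); W=cloud(p); ok=p["depth"]>0
    def rect(z0,z1,x0,x1,y0,y1,nm):
        m=ok&(W[...,2]>z0)&(W[...,2]<z1)&(W[...,0]>x0)&(W[...,0]<x1)&(W[...,1]>y0)&(W[...,1]<y1)
        q=W[m]; 
        if len(q)<5: print(nm,len(q));return
        r=cv2.minAreaRect(q[:,:2].astype(np.float32)); print(n,nm,len(q),np.round(r[0],1),np.round(r[1],1),round(r[2],2),"z",np.median(q[:,2]).round(1))
    rect(62,78,380,500,-400,-180,"batten")
    rect(-6,5,380,420,-220,-120,"bench")
    rect(8,16,430,720,-140,270,"board")
    rect(88,100,540,660,90,200,"strap")
    rect(60,100,460,540,30,120,"knob")
    rect(36,47,430,720,-100,240,"guides")
```

```text
top batten 663 [ 444.6 -283.9] [ 38.3 160.5] 6.93 z 69.3
top bench 345 [ 400. -170.] [99.9 39.8] 89.93 z -0.5
top board 2760 [562.7  64.6] [253.7 409.2] 0.14 z 11.8
top strap 251 [590.  143.6] [ 26.3 102.4] 80.1 z 94.2
top knob 46 [503.2  63.5] [52.7 18.1] 70.12 z 91.7
top guides 805 [558.1  81.2] [292.4 143.1] 87.13 z 41.4
scene batten 614 [ 448.8 -283.3] [ 37.7 163.5] 6.38 z 72.1
scene bench 197 [ 397.5 -170.6] [100.   38.8] 86.08 z 1.9
scene board 1712 [563.2  65.8] [407.1 265.7] 89.88 z 13.5
scene strap 178 [593.5 144.6] [ 36.6 102.5] 81.72 z 96.0
scene knob 58 [514.9  62.5] [16.8 61.9] 0.62 z 86.5
scene guides 514 [572.   64.7] [260.6 130.3] 84.92 z 43.9
```

Run:
```python
from h import *
p=dict(np.load("top0.npz",allow_pickle=True)); W=cloud(p)
for n in["top","scene"]:
    p=dict(np.load(f"{n}0.npz",allow_pickle=True)); W=cloud(p); z=W[...,2]-(0 if n=="top" else 2)
    box=(W[...,0]>440)&(W[...,0]<690)&(W[...,1]>-140)&(W[...,1]<260)
    hsv=cv2.cvtColor(p["color"],cv2.COLOR_BGR2HSV)
    m=(box&(z>6)&(z<60)&(hsv[...,1]>120)).astype(np.uint8)
    k,l,s,_=cv2.connectedComponentsWithStats(cv2.morphologyEx(m,cv2.MORPH_OPEN,np.ones((3,3),np.uint8)))
    i=1+np.argmax(s[1:,4]); q=W[(l==i)&(z<16)]
    r=cv2.minAreaRect(q[:,:2].astype(np.float32)); c,sz,a=r; print(n,len(q),np.round(c,1),np.round(sz,1),a)
    d=np.radians(a if sz[1]>sz[0] else a-90); ex=np.array([np.cos(d),np.sin(d)]); ey=np.array([-ex[1],ex[0]])
    print("psi",np.degrees(d),"origin",np.array(c)+10*ex+18*ey)
    if n=="top": cv2.imwrite("pics/jig.png",cv2.resize(p["color"][180:280,200:440],None,fx=3.3,fy=3.3,interpolation=cv2.INTER_CUBIC))
```

```text
top 2204 [562.9  53.3] [360.9 157.3] 80.60406494140625
psi -9.39593505859375 origin [575.73993073  69.38066272]
scene 1444 [557.6  31.9] [328.7 156.1] 84.29855346679688
psi -5.701446533203125 origin [569.32858206  48.7811386 ]
```

servo_tool:
  series: "50 50 0 8; 50 50 0 8; 50 50 0 0; 50 50 0 0; 50 50 0 0"
  claw: 0

```text
t: 1.5
tcp_pos: [330.6, -427.8, 205.9]
ee_rot: [3.033, 0.816, 0.0]
ft_force: [1.1, -0.3, 0.1]
width: 85.7
finger_force: 0.0
```

servo_tool:
  series: "23 29 0 8.4; 23 29 0 8.4; 23 29 0 8.4; 23 29 0 8.4; 23 28 0 8.4"

```text
t: 2.0
tcp_pos: [445.3, -283.9, 206.0]
ee_rot: [2.533, 1.857, 0.0]
ft_force: [0.1, 0.3, -0.5]
width: 85.2
finger_force: 0.0
```

servo_tool:
  series: "0 0 0 8.4; 0 0 0 8.4; 0 0 0 8; 0 0 0 0; 0 0 0 0"

```text
t: 2.5
tcp_pos: [444.4, -285.3, 205.8]
ee_rot: [2.086, 2.349, 0.0]
ft_force: [0.2, -0.3, -0.3]
width: 85.4
finger_force: 0.0
```

Run:
```python
from h import *
o=get_obs(); print(o["tcp_pos"],o["ee_rot"],o["joint_pos"],o["ft_force"])
p=cam("wrist"); cv2.imwrite("pics/w1.png",p["color"]); W=cloud(p); ok=p["depth"]>0
print([ (q["p"],onz(p,q["point"],0)) for q in place_of(p,"batten")[:2]])
m=ok&(W[...,2]>62)&(W[...,2]<80)&(W[...,0]>380)&(W[...,0]<520)&(W[...,1]>-400)&(W[...,1]<-180)
print(m.sum()); q=W[m]
if len(q)>9: print(cv2.minAreaRect(q[:,:2].astype(np.float32)),np.median(q[:,2]), np.median(W[ok&(abs(W[...,2])<10)][:,2]))
```

```text
[ 444.44986823 -285.29405773  205.77115928] [2.08632428e+00 2.34858063e+00 3.12234844e-05] [-7.11633088e-01 -1.81268367e-01  1.83607919e+00  1.75419173e-05
  1.48661851e+00 -8.29766198e-01] [ 0.17823494 -0.30890524 -0.3059439 ]
[(0.65, array([ 450.91753449, -283.21787919,    0.        ])), (0.17, array([ 638.55863729, -417.59231519,    0.        ]))]
6419
((445.42364501953125, -285.3793640136719), (37.11111068725586, 158.86605834960938), 6.585963249206543) 70.57348472470484 0.6838359326684451
```

View pics/w1.png

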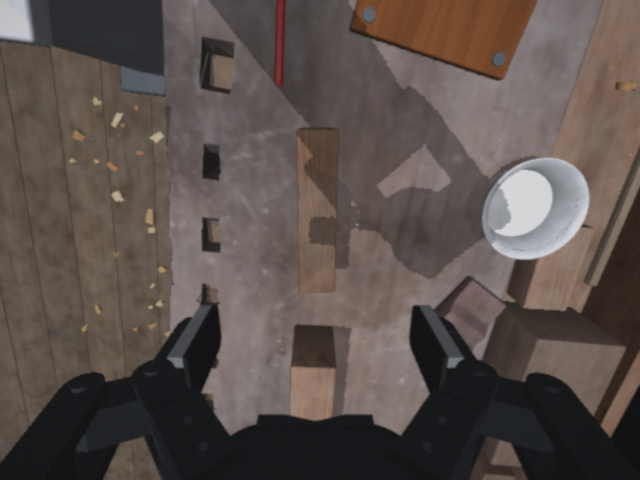

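View pics/jig.png

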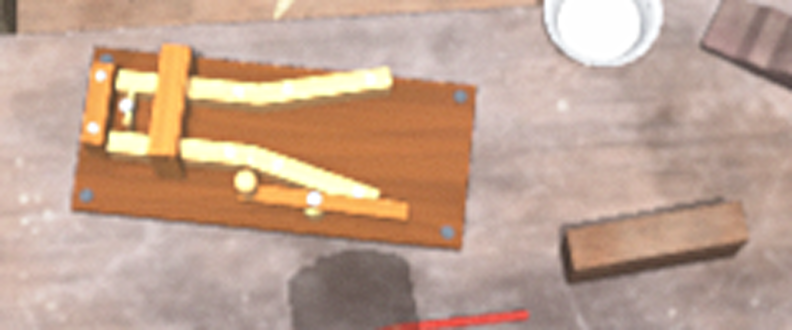

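The wrist view has the batten upright at about (318, 210), between the fingers' lines; the large block is lower, at (315, 370). The enlarged jig crop shows the keeper nearly open, with its knob at (245, 182), and the mouth is clear. The depth fit agrees, so I'll grasp.

servo_tool:
  series: "1 0 -35 0; 0 0 -35 0; 0 0 -35 0; 0 0 -35 0; 0 0 -20 0"

```text
t: 3.1
tcp_pos: [443.8, -284.0, 42.4]
ee_rot: [-2.082, -2.347, 0.0]
ft_force: [-0.0, 0.6, 1.1]
width: 85.6
finger_force: 0.0
```

servo_tool:
  series: "0 0 0 0; 0 0 0 0; 0 0 0 0; 0 0 0 0; 0 0 0 0"
  claw: 1

```text
t: 3.6
tcp_pos: [446.3, -286.0, 47.2]
ee_rot: [2.081, 2.35, 0.0]
ft_force: [0.2, 0.6, 0.7]
width: 12.2
finger_force: 0.0
```

servo_tool:
  series: "0 0 0 0; 0 0 0 0"

```text
t: 3.8
tcp_pos: [445.6, -285.4, 46.1]
ee_rot: [2.083, 2.351, 0.0]
ft_force: [-0.0, 0.6, 0.9]
width: 0.1
finger_force: 0.0
```

Run:
```python
from h import *
o=get_obs(); print(o["tcp_pos"],o["ee_rot"],o["joint_pos"],o["width"],o["finger_force"])
p=cam("top"); s=cam("scene"); w=cam("wrist")
for n,q in(("top",p),("scene",s),("wrist",w)):
    W=cloud(q); m=(q["depth"]>0)&(W[...,2]>60)&(W[...,2]<80)&(W[...,0]>380)&(W[...,0]<520)&(W[...,1]>-420)&(W[...,1]<-150)
    print(n,m.sum(),W[m].min(0) if m.any() else 0,W[m].max(0) if m.any() else 0)
print(w["hand_eye"])
a=cv2.resize(s["color"][200:440,180:420],(480,480)); cv2.imwrite("pics/chk.png",a)
cv2.imwrite("pics/chk2.png",w["color"])
```

```text
[ 445.62310073 -285.39267398   46.08875762] [2.08254574e+00 2.35134340e+00 4.82410317e-05] [-7.10315734e-01 -1.94512726e-02  1.96654666e+00  2.35991783e-05
  1.19389333e+00 -8.31423108e-01] 0.07081149482000516 0.0
top 25 [ 432.98536468 -362.3233486    60.79156222] [ 464.29436193 -324.52769273   75.51960548]
scene 384 [ 427.89719772 -366.66310979   60.0916397 ] [ 475.28394701 -220.31236539   79.2843837 ]
wrist 14232 [ 418.38085885 -359.01921671   60.01856498] [ 465.99271017 -204.20939479   79.96774284]
[[ 7.05052355e-04 -9.44804755e-01 -3.27633145e-01  8.45231286e+01]
 [ 9.99999596e-01  8.48666725e-04 -2.95367818e-04 -5.60458082e-01]
 [ 5.57116266e-04 -3.27632804e-01  9.44804972e-01 -1.68868130e+02]
 [ 0.00000000e+00  0.00000000e+00  0.00000000e+00  1.00000000e+00]]
```

View pics/chk.png

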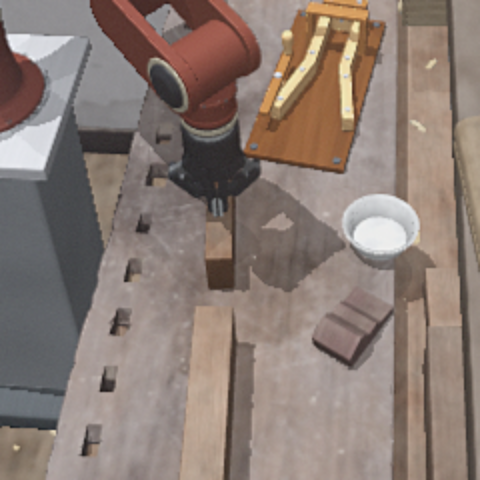

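View pics/chk2.png

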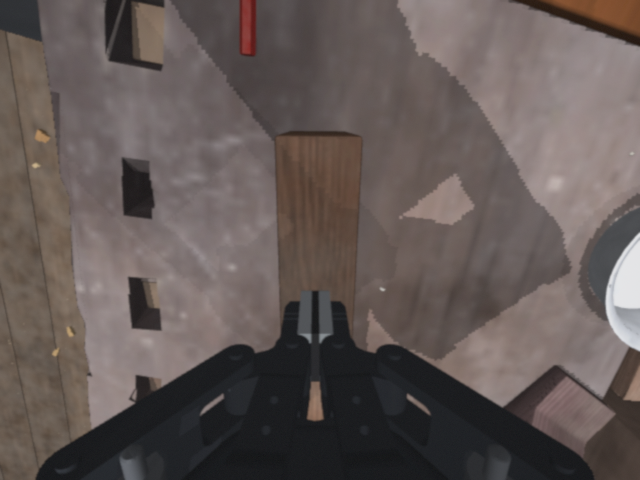

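Run:
```python
from h import *
o=get_obs(); print(o["tcp_pos"],o["ft_force"])
w=cam("wrist"); W=cloud(w)
for r,c in((296,308),(296,325),(310,308),(340,310),(360,310),(380,290),(250,318),(150,318),(200,220),(200,390)): print(r,c,w["depth"][r,c],W[r,c].round(1))
```

```text
[ 445.46803578 -285.22871245   45.73403657] [ 0.27904174 -0.03875057 -0.40994147]
296 308 150.16107 [ 440.5 -274.9   81.2]
296 325 149.12427 [ 448.  -273.5   82.1]
310 308 139.60144 [ 440.8 -275.2   92.5]
340 310 125.39193 [ 442.2 -278.2  108.6]
360 310 118.243774 [ 442.6 -280.4  117. ]
380 290 94.012566 [ 436.  -270.2  138.8]
250 318 155.08 [ 442.9 -256.7   69.8]
150 318 139.14075 [ 437.2 -212.    71.1]
200 220 218.6024 [ 3.788e+02 -2.565e+02 -1.000e-01]
200 390 218.05075 [ 4.891e+02 -2.429e+02  4.000e-01]
```

The wrist and scene pictures show the fingers shut above the batten at (315, 300). In the wrist camera's depth the fingertips are at z ≈ 80, though the reported TCP is 46. So the real fingertips stand about 34 mm above the reported TCP, not 8 mm below it. I'll open, go lower by this measured offset, and check again.

servo_tool:
  series: "0 0 0 0; 0 0 0 0; 0 0 0 0; 0 0 0 0; 0 0 0 0"
  claw: 0

```text
t: 4.5
tcp_pos: [445.5, -285.3, 45.7]
ee_rot: [-2.083, -2.352, 0.0]
ft_force: [-0.3, -0.3, -0.8]
width: 72.4
finger_force: 0.0
```

servo_tool:
  series: "0 0 0 0; 0 0 -10 0; 0 0 -10 0; 0 0 0 0; 0 0 0 0"

```text
t: 5.0
tcp_pos: [444.9, -284.8, 24.7]
ee_rot: [-2.082, -2.35, 0.0]
ft_force: [0.4, 0.5, -0.2]
width: 85.3
finger_force: 0.0
```

```bash
cat >> h.py <<'E'
def tips():
    o=get_obs(); w=cam("wrist"); W=cloud(w); R=Ro.from_rotvec(o["ee_rot"]).as_matrix(); T=(W-o["tcp_pos"])@R
    # lowest visible finger points in tool coords
    m=(w["depth"]>0)&(abs(T[...,1])<62)&(abs(T[...,0])<18)&(W[...,2]>75)
    q=T[m]; 
    for s in(-1,1):
        k=q[np.sign(q[:,1])==s]
        if len(k): print("side",s,"n",len(k),"tool z max",np.percentile(k[:,2],[95,99,100]).round(1),"y",k[k[:,2]>np.percentile(k[:,2],97)][:,:2].mean(0).round(1))
    print(o["t"],o["tcp_pos"].round(1),o["ft_force"].round(1),o["width"]); return w,W,T
E
python3 - <<'E'
from h import *
w,W,T=tips()
s=cam("scene"); 
# scene pixel of supposed fingertip at various z
for z in(20,40,60,80): 
    X=s["R"]@np.array([445.5,-285.3,z])+s["t"]; print(z,(X[:2]/X[2]*s["f"]+[s["cx"],s["cy"]]).round(1))
E
```

```text
side -1 n 18846 tool z max [-61.4 -52.6 -50.2] y [  4.4 -46.5]
side 1 n 19816 tool z max [-62.1 -52.8 -50.4] y [ 4.5 45.1]
5.0 [ 444.9 -284.8   24.7] [ 0.4  0.5 -0.2] 85.33366775452409
20 [289.3 318.2]
40 [288.8 313.8]
60 [288.4 309.2]
80 [287.9 304.6]
```

```bash
sed -i 's/(W\[...,2\]>75)/(W[...,2]>12)\&((abs(T[...,1])>25)|(W[...,2]>75))/' h.py
python3 - <<'E'
from h import *
w,W,T=tips()
E
```

```text
side -1 n 19383 tool z max [-55.6 -44.7 -38.4] y [  3.4 -45.2]
side 1 n 20325 tool z max [-56.1 -45.  -38.4] y [ 3.6 44. ]
5.1 [ 445.5 -285.3   25.7] [ 0.3 -0.8  0.9] 85.32506633557973
```

servo_tool:
  series: "0 0 -10 0; 0 0 -10 0; 0 0 -10 0; 0 0 0 0; 0 0 0 0"

```text
t: 5.65
tcp_pos: [445.0, -284.9, -5.1]
ee_rot: [-2.082, -2.351, 0.0]
ft_force: [0.5, 1.0, 0.4]
width: 85.4
finger_force: 0.0
```

servo_tool:
  series: "0 0 0 0; 0 0 0 0; 0 0 0 0; 0 0 0 0; 0 0 0 0"
  claw: 1

```text
t: 6.15
tcp_pos: [446.0, -285.7, -3.7]
ee_rot: [2.082, 2.351, 0.0]
ft_force: [0.8, -0.1, 1.5]
width: 36.3
finger_force: 60.7
```

servo_tool:
  series: "0 0 0 0; 0 0 0 0"

```text
t: 6.35
tcp_pos: [446.0, -285.7, -3.7]
ee_rot: [2.082, 2.351, 0.0]
ft_force: [-0.1, 0.2, 4.2]
width: 36.5
finger_force: 60.7
```

Run:
```python
from h import *
w,W,T=tips(); print(get_obs()["finger_force"])
```

```text
side -1 n 22685 tool z max [-75.5 -48.4 -34.2] y [  8.  -30.1]
side 1 n 22402 tool z max [-76.3 -49.1 -33.6] y [ 7.8 29.5]
6.35 [ 446.  -285.7   -3.7] [-0.1  0.2  4.2] 36.49376264079323
60.7962691783905
```

servo_tool:
  series: "0 0 25 0; 0 0 35 0; 0 0 35 0; 0 0 0 0"

```text
t: 6.8
tcp_pos: [448.0, -287.4, 95.6]
ee_rot: [2.077, 2.345, 0.0]
ft_force: [1.1, -0.6, -0.5]
width: 36.8
finger_force: 60.7
```

servo_tool:
  series: "16 28 0 -4; 16 28 0 -4; 16 28 0 -4; 16 28 0 -4; 0 0 0 0"

```text
t: 7.3
tcp_pos: [509.1, -169.7, 88.2]
ee_rot: [-2.383, -2.04, 0.001]
ft_force: [0.1, -1.0, -2.3]
width: 36.4
finger_force: 60.8
```

```bash
cat > jig.py <<'E'
from h import *
w,W,T=tips(); print(get_obs()["finger_force"])
np.savez("w2.npz",**w); cv2.imwrite("pics/w2.png",w["color"])
for k,z in dict(jig=0,stop=12,jig_mouth=12,jig_home=12,jig_strap=86,keeper_knob=82).items():
    print(k,[(round(q["p"],2),np.round(np.array(q["point"])*[480,640]),onz(w,q["point"],z).round(1)) for q in place_of(w,k)[:1]])
ok=w["depth"]>0
P0=np.array([575.7,69.4]); d=np.radians(-9.4); ex=np.array([np.cos(d),np.sin(d)]); ey=np.array([-ex[1],ex[0]])
J=np.stack([(W[...,:2]-P0)@ex,(W[...,:2]-P0)@ey],-1); z=W[...,2]
# board long edges near jig x=-90 and 70; transition z 12->0
for y0 in range(-190,160,30):
    m=ok&(abs(J[...,1]-y0)<8)&(z>7)&(z<17)&(abs(J[...,0]+10)<100)
    g=ok&(abs(J[...,1]-y0)<4)&(z>36)&(z<47)&(abs(J[...,0])<75)
    a=J[m][:,0]; b=J[g][:,0]
    print(y0,len(a),np.percentile(a,[.5,99.5]).round(1) if len(a)>20 else "", "guide -",np.percentile(b[b<0],[3,97]).round(1) if (b<0).sum()>10 else "","guide +",np.percentile(b[b>0],[3,97]).round(1) if (b>0).sum()>10 else "")
def r(nm,m):
    if m.sum()>20: q=J[m]; print(nm,m.sum(),[np.round(v,1) for v in cv2.minAreaRect(q.astype(np.float32))],np.median(z[m]).round(1))
r("strap",ok&(z>90)&(z<98)&(abs(J[...,0])<70)&(abs(J[...,1]-75)<30))
r("knob",ok&(z>88)&(z<100)&(abs(J[...,0]+70)<40)&(abs(J[...,1]+0)<35))
r("keeper",ok&(z>50)&(z<58)&(abs(J[...,0]+70)<30)&(J[...,1]<-70)&(J[...,1]>-160))
E
python3 jig.py
```

```text
side -1 n 27742 tool z max [-73.1 -50.3 -33.5] y [  7.8 -26.6]
side 1 n 27290 tool z max [-73.1 -50.1 -33.4] y [ 7.7 25.4]
7.3 [ 509.1 -169.7   88.2] [ 0.1 -1.  -2.3] 36.41892888739241
60.78151345252991
jig []
stop []
jig_mouth [(0.68, array([ 42., 364.]), array([559.8, -42.4,  12. ]))]
jig_home []
jig_strap []
keeper_knob [(0.7, array([304., 516.]), array([ 623.7, -204.8,   82. ]))]
-190 2041 [-88.1  70.5] guide -  guide + 
-160 5669 [-87.4  69.9] guide -  guide + 
-130 5617 [-87.4  69.8] guide -  guide + 
-100 4476 [-87.9  47.8] guide - [-59.5 -44.1] guide + [46.5 64.6]
-70 0  guide -  guide + 
-40 0  guide -  guide + 
-10 0  guide -  guide + 
20 0  guide -  guide + 
50 0  guide -  guide + 
80 0  guide -  guide + 
110 0  guide -  guide + 
140 0  guide -  guide + 
keeper 2866 [array([ -67.7, -124.8]), array([46. , 16.4]), np.float64(88.9)] 54.6
```

View pics/w2.png

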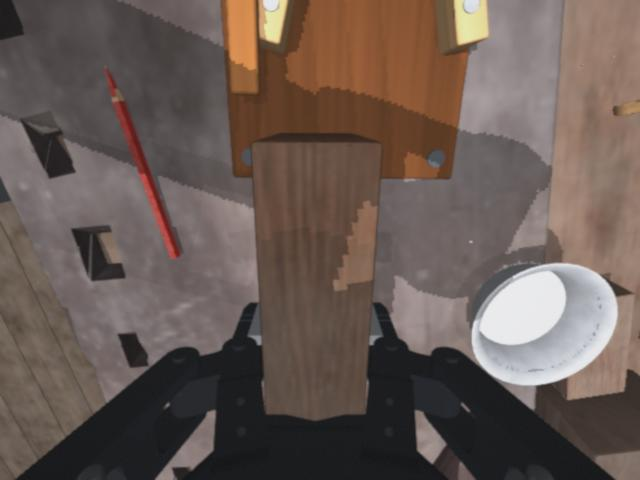

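The wrist view shows the batten squarely held at (317, 275), with the mouth ahead: guide ends at (280, 20) and (470, 20), and the keeper bar along the left guide at (243, 50). The jig fit holds to about 1 mm, so I'll go to the mouth.

servo_tool:
  series: "12 31 0 0; 12 31 0 0; 12 31 0 0; 12 31 0 -0.5; 0 0 0 0"

```text
t: 8.15
tcp_pos: [558.2, -46.9, 90.8]
ee_rot: [-2.396, -2.032, -0.002]
ft_force: [1.0, -0.5, -1.1]
width: 36.3
finger_force: 60.8
```

servo_tool:
  series: "0 0 -20 0; 0 0 -20 0; 0 0 -20 0; 0 0 0 0; 0 0 0 0"

```text
t: 8.65
tcp_pos: [557.1, -50.1, 30.7]
ee_rot: [-2.399, -2.027, 0.001]
ft_force: [-0.5, -0.4, -1.9]
width: 36.3
finger_force: 60.7
```

```bash
python3 jig.py
python3 - <<'E'
import numpy as np
from h import get_obs
o=get_obs(); print(np.degrees(2*np.arctan2(o["ee_rot"][1],o["ee_rot"][0])))
E
```

```text
side -1 n 30556 tool z max [-11.2  18.3  18.7] y [ -2.5 -44.7]
side 1 n 29601 tool z max [-3.  18.2 18.6] y [-2.3 44.9]
8.65 [557.1 -50.1  30.7] [-0.5 -0.4 -1.9] 36.3295366412264
60.724321603775024
jig [(0.6, array([ 52., 315.]), array([576.5,  67.9,   0. ]))]
stop []
jig_mouth []
jig_home []
jig_strap []
keeper_knob [(0.87, array([ 4., 95.]), array([511.5,  77.3,  82. ]))]
-190 15  guide -  guide + 
-160 1410 [-73.1  70.8] guide -  guide + 
-130 1748 [-72.2  70. ] guide -  guide + 
-100 942 [-72.2  48.5] guide - [-60.2 -43.5] guide + [46.7 64.5]
-70 526 [-68.9  71.2] guide - [-59.6 -36.2] guide + [39.1 57. ]
-40 3966 [-70.9  70.5] guide - [-46.8 -11.8] guide + [11.8 49.4]
-10 6237 [-70.4  70.4] guide - [-39.3 -21.3] guide + [24.1 42. ]
20 3106 [-71.8  70.2] guide -  guide + 
50 0  guide -  guide + 
80 0  guide -  guide + 
110 0  guide -  guide + 
140 0  guide -  guide + 
knob 2069 [array([-64.2,  -8.7]), array([19.1,  8.2]), np.float64(6.7)] 93.7
keeper 5086 [array([ -66.9, -108.5]), array([77.2, 16.6]), np.float64(89.1)] 54.6
80.44058206679456
```

View pics/w2.png

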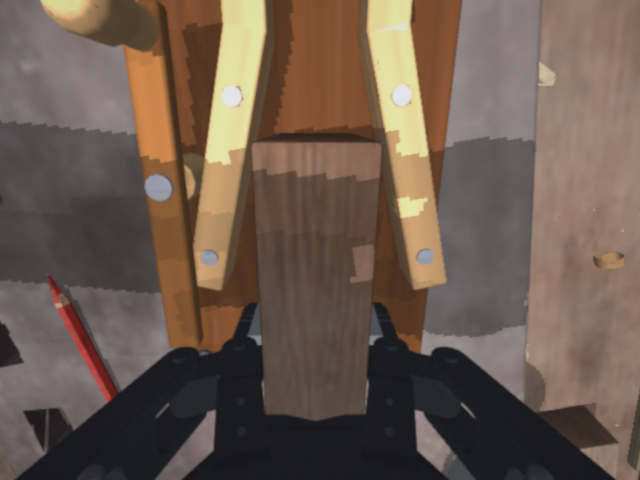

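The batten sits over the mouth, its leading end at (317, 140) between the guides. It is 0.3 mm off the centreline at jig y ≈ -121. I'll lower it.

servo_tool:
  series: "0 2 -10 0; 0 2 -8 0; 0 2 -2 0; 0 0 0 0; 0 0 0 0"

```text
t: 9.5
tcp_pos: [557.4, -43.1, 10.5]
ee_rot: [-2.398, -2.029, 0.0]
ft_force: [-0.2, 0.6, -2.1]
width: 36.4
finger_force: 60.7
```

servo_tool:
  series: "0 0 -1 0; 0 0 0 0"

```text
t: 9.7
tcp_pos: [557.6, -43.3, 9.9]
ee_rot: [2.399, 2.028, 0.0]
ft_force: [0.6, -0.5, -2.1]
width: 36.5
finger_force: 60.7
```

servo_tool:
  series: "0 0 -1 0; 0 0 0 0"

```text
t: 9.9
tcp_pos: [557.4, -43.3, 8.7]
ee_rot: [2.399, 2.029, -0.0]
ft_force: [-0.2, 0.1, -2.7]
width: 36.5
finger_force: 60.7
```

servo_tool:
  series: "0 0 -0.5 0; 0 0 0 0"

```text
t: 10.1
tcp_pos: [557.5, -43.3, 8.4]
ee_rot: [2.399, 2.028, 0.0]
ft_force: [0.6, 0.5, -0.5]
width: 35.7
finger_force: 61.0
```

servo_tool:
  series: "0 0 -0.5 0; 0 0 0 0"

```text
t: 10.3
tcp_pos: [557.6, -43.3, 8.3]
ee_rot: [-2.399, -2.029, 0.0]
ft_force: [-2.8, 1.2, 4.4]
width: 36.3
finger_force: 61.5
```

servo_tool:
  series: "0 0 0 0; 0 0 0 0; 0 0 0 0; 0 0 0 0"
  claw: 0.35

```text
t: 10.7
tcp_pos: [557.5, -43.3, 7.6]
ee_rot: [2.399, 2.029, 0.0]
ft_force: [0.1, 0.2, -0.3]
width: 55.4
finger_force: 0.0
```

servo_tool:
  series: "0 0 15 0; 0 0 30 0; 0 0 35 0; 0 0 0 0; 0 0 0 0"

```text
t: 11.2
tcp_pos: [558.8, -43.5, 90.0]
ee_rot: [2.396, 2.027, 0.004]
ft_force: [-0.3, -0.1, 0.4]
width: 55.7
finger_force: 0.0
```

Run:
```python
from h import *
w=cam("wrist"); t=cam("top")
for p in(w,t):
    W=cloud(p); P0=np.array([577.1,69.2]); d=np.radians(-9.4); ex=np.array([np.cos(d),np.sin(d)]); ey=np.array([-ex[1],ex[0]])
    J=np.stack([(W[...,:2]-P0)@ex,(W[...,:2]-P0)@ey],-1); z=W[...,2]
    m=(p["depth"]>0)&(z>77)&(z<87)&(abs(J[...,0])<40)&(J[...,1]<0)&(J[...,1]>-215)
    print(m.sum(), [np.round(v,1) for v in cv2.minAreaRect(J[m].astype(np.float32))] if m.sum()>9 else "")
```

```text
16213 [array([  -1.5, -114.7]), array([160.8,  37.2]), np.float64(89.6)]
89 [array([  -3.2, -180.2]), array([24.5, 37.9]), np.float64(87.4)]
```

The batten lies released in the mouth at jig y ≈ -115, aligned to within half a degree. Next I'll close the fingers and go round behind it.

servo_tool:
  series: "-5 -29 0 0; -5 -29 0 0; -5 -29 0 0; -5 -30 0 0; 0 0 0 0"
  claw: 1

```text
t: 11.8
tcp_pos: [535.9, -162.6, 86.1]
ee_rot: [-2.401, -2.023, 0.003]
ft_force: [0.4, 0.2, -0.3]
width: -0.4
finger_force: 0.0
```

servo_tool:
  series: "0 0 0 0; 0 0 -30 0; 0 0 -30 0; 0 0 -28 0; 0 0 0 0"

```text
t: 12.3
tcp_pos: [533.2, -157.2, -5.6]
ee_rot: [-2.39, -2.024, 0.007]
ft_force: [-1.0, -0.1, -0.2]
width: -0.3
finger_force: 0.0
```

```bash
cat > js.py <<'E'
from h import *
P0=np.array([577.1,69.2]); d=np.radians(-9.4); ex=np.array([np.cos(d),np.sin(d)]); ey=np.array([-ex[1],ex[0]])
def js():
    o=get_obs(); a=o["tcp_pos"][:2]-P0; f=o["ft_force"]
    print("t",o["t"],"jig x,y",(a@ex).round(1),(a@ey).round(1),"z",o["tcp_pos"][2].round(1),"F jig x,y,z",(f[:2]@ex).round(1),(f[:2]@ey).round(1),f[2].round(1),"w",o["width"].round(1),"yaw-80.6:",(np.degrees(2*np.arctan2(o["ee_rot"][1],o["ee_rot"][0]))%360-80.6).round(1))
def top82(name="wrist"):
    p=cam(name); W=cloud(p); J=np.stack([(W[...,:2]-P0)@ex,(W[...,:2]-P0)@ey],-1); z=W[...,2]
    m=(p["depth"]>0)&(z>77)&(z<87)&(abs(J[...,0])<30)&(J[...,1]<60)&(J[...,1]>-215)
    print(name,m.sum(), [np.round(v,1) for v in cv2.minAreaRect(J[m].astype(np.float32))] if m.sum()>9 else "", "front/rear y",np.percentile(J[m][:,1],[.2,99.8]).round(1)); return p,J,z
if __name__=="__main__": js()
E
python3 js.py; python3 -c "
from js import *
o=get_obs(); w=cam('wrist'); W=cloud(w); J=np.stack([(W[...,:2]-P0)@ex,(W[...,:2]-P0)@ey],-1); z=W[...,2]; a=(o['tcp_pos'][:2]-P0)@ey
m=(w['depth']>0)&(abs(J[...,0])<16)&(abs(J[...,1]-a)<15)&(z>20)
print('tip z',np.percentile(z[m],[0.1,.5,1,5]).round(1),'front face y-tcp',np.percentile(J[m][:,1]-a,[95,99]).round(1))
top82()
"
```

```text
tip z [30.3 32.2 34.2 41.6] front face y-tcp [12.9 14.6]
wrist 44383 [array([  -1.9, -158.1]), array([72.6, 37.4]), np.float64(89.6)] front/rear y [-193.5 -122.4]Traceback (most recent call last):
  File "js.py", line 10, in <module>
    if __name__=="__main__": js()
                             ~~^^
  File "js.py", line 5, in js
    print("t",o["t"],"jig x,y",(a@ex).round(1),(a@ey).round(1),"z",o["tcp_pos"][2].round(1),"F jig x,y,z",(f[:2]@ex).round(1),(f[:2]@ey).round(1),f[2].round(1),"w",o["width"].round(1),"yaw-80.6:",(np.degrees(2*np.arctan2(o["ee_rot"][1],o["ee_rot"][0]))%360-80.6).round(1))
                                                                                                                                                                    ^^^^^^^^^^^^^^^^
AttributeError: 'float' object has no attribute 'round'
```

servo_tool:
  series: "3 4 2 0; 3 5 2 0; 1.5 5 0 0; 0 0 0 0; 0 0 0 0"

```text
t: 12.9
tcp_pos: [545.2, -146.1, 4.1]
ee_rot: [2.398, 2.029, 0.0]
ft_force: [-0.2, 0.0, -0.5]
width: -0.2
finger_force: 0.0
```

```bash
sed -i 's/o\["width"\].round(1)/round(o["width"],1)/; s/(np.degrees(2\*np.arctan2(o\["ee_rot"\]\[1\],o\["ee_rot"\]\[0\]))%360-80.6).round(1)/round(float(np.degrees(2*np.arctan2(o["ee_rot"][1],o["ee_rot"][0]))%360-80.6),1)/' js.py; python3 js.py
```

```text
t 12.9 jig x,y 3.7 -217.6 z 4.1 F jig x,y,z -0.2 -0.0 -0.5 w -0.2 yaw-80.6: -0.1
```

servo_tool:
  series: "-4 2 -4 0; 0 3 0 0; 0.5 3 0 0; 0.5 3 0 0; 0 0 0 0"

```text
t: 13.4
tcp_pos: [542.0, -135.0, -0.3]
ee_rot: [-2.398, -2.029, -0.0]
ft_force: [0.1, -0.1, -0.1]
width: 0.1
finger_force: 0.0
```

servo_tool:
  series: "0.8 5 0 0; 0.8 5 0 0; 0.8 5 0 0; 0 0 0 0"

```text
t: 13.8
tcp_pos: [544.5, -119.5, -0.3]
ee_rot: [-2.398, -2.029, -0.001]
ft_force: [-0.4, 0.3, 0.2]
width: 0.1
finger_force: 0.0
```

```bash
python3 -c "
from js import *
js(); top82()"
```

```text
t 13.8 jig x,y -1.4 -191.5 z -0.3 F jig x,y,z -0.4 0.2 0.2 w 0.1 yaw-80.6: -0.1
wrist 55988 [array([  -0. , -142.6]), array([ 60. , 123.6]), np.float64(0.1)] front/rear y [-200.6  -81.8]
```

servo_tool:
  series: "0.8 5 0 0; 0.8 5 0 0; 0.8 5 0 0; 0.8 5 0 0; 0 0 0 0"

```text
t: 14.35
tcp_pos: [547.6, -99.4, -0.3]
ee_rot: [-2.398, -2.029, -0.001]
ft_force: [0.3, -0.4, 1.0]
width: -0.3
finger_force: 0.0
```

servo_tool:
  series: "0.8 5 0 0; 0.8 5 0 0; 0.8 5 0 0; 0.8 5 0 0; 0 0 0 0"

```text
t: 14.85
tcp_pos: [550.8, -79.4, -0.3]
ee_rot: [-2.398, -2.029, -0.001]
ft_force: [0.3, 0.1, -1.7]
width: 0.1
finger_force: 0.0
```

```bash
python3 -c "
from js import *
js(); p,J,z=top82(); cv2.imwrite('pics/push.png',p['color'])"
```

```text
t 14.85 jig x,y -1.7 -150.9 z -0.3 F jig x,y,z 0.3 0.2 -1.7 w 0.1 yaw-80.6: -0.1
wrist 56004 [array([   0. , -101.7]), array([122.1,  60. ]), np.float64(90.0)] front/rear y [-160.1  -41.3]
```

View pics/push.png

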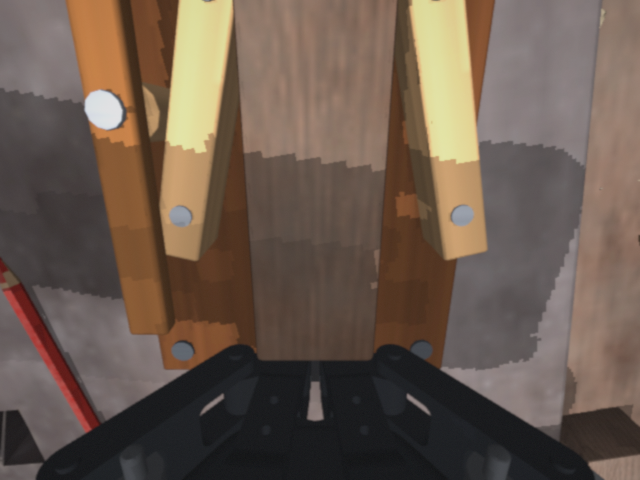

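The batten is going in between the guides, straight, with its rear edge at (315, 360). The forces are near zero, so I'll continue, slowing before the shoe.

servo_tool:
  series: "1 6 0 0; 1 6 0 0; 1 6 0 0; 1 6 0 0; 0 0 0 0"

```text
t: 15.4
tcp_pos: [554.9, -55.3, -0.3]
ee_rot: [-2.398, -2.029, -0.001]
ft_force: [-1.0, -0.0, 1.2]
width: 0.2
finger_force: 0.0
```

servo_tool:
  series: "1 6 0 0; 1 6 0 0; 1 6 0 0; 1 6 0 0; 0 0 0 0"

```text
t: 15.9
tcp_pos: [558.9, -31.3, -0.3]
ee_rot: [-2.398, -2.029, -0.001]
ft_force: [-0.0, 0.7, 0.2]
width: -0.0
finger_force: 0.0
```

servo_tool:
  series: "1 6 0 0; 1 6 0 0; 1 6 0 0; 0.8 5 0 0; 0 0 0 0"

```text
t: 16.4
tcp_pos: [562.6, -8.4, -0.3]
ee_rot: [-2.398, -2.029, -0.001]
ft_force: [-0.8, -0.6, -0.6]
width: 0.1
finger_force: 0.0
```

```bash
python3 js.py
```

```text
t 16.4 jig x,y -1.6 -78.9 z -0.3 F jig x,y,z -0.7 -0.7 -0.6 w 0.1 yaw-80.6: -0.1
```

servo_tool:
  series: "0.5 3 0 0; 0.5 3 0 0; 0.5 3 0 0; 0.5 3 0 0; 0 0 0 0"

```text
t: 16.9
tcp_pos: [564.6, 3.2, -0.3]
ee_rot: [-2.398, -2.029, -0.001]
ft_force: [0.5, 0.0, 0.2]
width: 0.2
finger_force: 0.0
```

servo_tool:
  series: "0.2 1 0 0; 0.2 1 0 0; 0 0 0 0"

```text
t: 17.2
tcp_pos: [565.0, 4.8, -0.3]
ee_rot: [-2.399, -2.029, -0.0]
ft_force: [0.6, -0.4, 0.5]
width: 0.1
finger_force: 0.0
```

servo_tool:
  series: "0.2 1 0 0; 0.2 1 0 0; 0 0 0 0"

```text
t: 17.5
tcp_pos: [565.4, 6.9, -0.3]
ee_rot: [-2.399, -2.029, -0.0]
ft_force: [-0.8, -0.3, 0.3]
width: -0.2
finger_force: 0.0
```

servo_tool:
  series: "0.2 1 0 0; 0.2 1 0 0; 0 0 0 0"

```text
t: 17.8
tcp_pos: [565.8, 8.9, -0.3]
ee_rot: [-2.399, -2.029, -0.0]
ft_force: [-0.2, -1.4, -0.6]
width: 0.1
finger_force: 0.0
```

Before feeling for the shoe, I'll get a rough estimate of its setting from the first top picture, so that I know where to go slowly.

```bash
python3 -c "
from js import *
for n,dz in(('top0.npz',0),('scene0.npz',2)):
    p=dict(np.load(n,allow_pickle=True)); W=cloud(p); J=np.stack([(W[...,:2]-P0)@ex,(W[...,:2]-P0)@ey],-1); z=W[...,2]-dz
    m=(p['depth']>0)&(abs(J[...,0])<12)&(J[...,1]>86)&(J[...,1]<160)
    q=np.c_[J[m],z[m]]; q=q[np.argsort(q[:,1])]
    for a in range(86,160,3):
        s=q[(q[:,1]>=a)&(q[:,1]<a+3)]
        if len(s): print(n,a,len(s),np.sort(s[:,2])[[0,len(s)//2,-1]].round(0))
js()
"
```

```text
top0.npz 86 7 [ 89.  94. 101.]
top0.npz 98 1 [19. 19. 19.]
top0.npz 101 6 [ 6. 11. 16.]
top0.npz 104 8 [ 7. 13. 18.]
top0.npz 107 7 [ 7. 12. 17.]
top0.npz 110 6 [ 7. 16. 17.]
top0.npz 113 27 [ 2. 37. 62.]
top0.npz 116 7 [47. 58. 60.]
top0.npz 119 3 [54. 59. 63.]
top0.npz 122 4 [10. 61. 63.]
top0.npz 125 3 [ 6. 11. 15.]
top0.npz 128 6 [ 7. 11. 20.]
top0.npz 131 12 [ 4. 13. 66.]
top0.npz 134 25 [10. 44. 64.]
top0.npz 137 8 [56. 62. 65.]
top0.npz 140 8 [57. 60. 65.]
top0.npz 143 5 [55. 59. 66.]
top0.npz 146 12 [54. 60. 68.]
top0.npz 149 5 [62. 63. 69.]
top0.npz 152 6 [58. 60. 61.]
top0.npz 155 1 [54. 54. 54.]
scene0.npz 86 9 [12. 18. 95.]
scene0.npz 89 3 [10. 12. 92.]
scene0.npz 92 4 [11. 15. 18.]
scene0.npz 95 5 [ 5. 13. 19.]
scene0.npz 98 4 [10. 14. 15.]
scene0.npz 101 2 [13. 18. 18.]
scene0.npz 104 5 [ 8. 14. 17.]
scene0.npz 107 7 [ 7. 10. 15.]
scene0.npz 110 8 [13. 18. 47.]
scene0.npz 113 11 [11. 33. 42.]
scene0.npz 116 21 [ 9. 28. 44.]
scene0.npz 119 9 [12. 20. 37.]
scene0.npz 122 4 [11. 15. 38.]
scene0.npz 125 1 [10. 10. 10.]
scene0.npz 128 1 [70. 70. 70.]
scene0.npz 131 2 [62. 66. 66.]
scene0.npz 134 4 [59. 59. 65.]
scene0.npz 137 7 [57. 62. 67.]
scene0.npz 140 1 [65. 65. 65.]
scene0.npz 143 5 [58. 60. 65.]
scene0.npz 146 4 [62. 65. 66.]
scene0.npz 149 4 [61. 66. 67.]
scene0.npz 152 3 [59. 59. 64.]
scene0.npz 155 1 [60. 60. 60.]
t 17.8 jig x,y -1.3 -61.3 z -0.3 F jig x,y,z 0.0 -1.4 -0.6 w 0.1 yaw-80.6: -0.2
```

servo_tool:
  series: "0.2 1 0 0; 0 0 0 0"

```text
t: 18.0
tcp_pos: [566.0, 9.9, -0.3]
ee_rot: [-2.399, -2.029, -0.0]
ft_force: [-0.5, -0.8, 0.3]
width: -0.0
finger_force: 0.0
```

The shoe face is near jig y 113–115, so contact should come within the next few mm.

servo_tool:
  series: "0.1 0.7 0 0; 0 0 0 0"

```text
t: 18.2
tcp_pos: [566.1, 9.9, -0.3]
ee_rot: [2.398, 2.028, -0.001]
ft_force: [0.5, -4.6, -0.0]
width: -0.4
finger_force: 0.0
```

servo_tool:
  series: "0.1 0.7 0 0; 0 0 0 0"

```text
t: 18.4
tcp_pos: [566.2, 9.9, -0.2]
ee_rot: [2.397, 2.028, -0.002]
ft_force: [0.0, -7.7, -0.1]
width: -0.2
finger_force: 0.0
```

servo_tool:
  series: "0.1 0.9 0 0; 0 0 0 0"

```text
t: 18.6
tcp_pos: [566.3, 9.8, -0.1]
ee_rot: [2.396, 2.027, -0.004]
ft_force: [-1.4, -10.5, 0.2]
width: -0.2
finger_force: 0.0
```

servo_tool:
  series: "0.1 0.4 0 0; 0 0 0 0; 0 0 0 0"

```text
t: 18.9
tcp_pos: [566.3, 9.8, -0.1]
ee_rot: [2.396, 2.027, -0.005]
ft_force: [-2.3, -12.4, 0.9]
width: -0.0
finger_force: 0.0
```

servo_tool:
  series: "0 0 0 0; 0 0 0 0; 0 0 0 0; 0 0 0 0"

```text
t: 19.3
tcp_pos: [566.3, 9.8, -0.1]
ee_rot: [2.396, 2.027, -0.005]
ft_force: [-2.7, -12.1, 1.5]
width: -0.0
finger_force: 0.0
```

servo_tool:
  series: "0 0 0 0; 0 0 0 0; 0 0 0 0; 0 0 0 0; 0 0 0 0"

```text
t: 19.8
tcp_pos: [566.3, 9.8, -0.1]
ee_rot: [2.396, 2.027, -0.005]
ft_force: [-2.2, -12.5, -0.3]
width: -0.2
finger_force: 0.0
```

```bash
python3 -c "
from js import *
js(); p,J,z=top82(); js()"
```

```text
t 19.8 jig x,y -0.9 -60.4 z -0.1 F jig x,y,z -0.1 -12.7 -0.3 w -0.2 yaw-80.6: -0.2
wrist 56215 [array([  0., -11.]), array([122.4,  60. ]), np.float64(90.0)] front/rear y [-69.2  49.5]
t 19.85 jig x,y -0.9 -60.4 z -0.1 F jig x,y,z 0.3 -12.0 0.6 w 0.1 yaw-80.6: -0.2
```

servo_tool:
  series: "0 0 0 0; 0 0 0 0"

```text
t: 20.05
tcp_pos: [566.3, 9.8, -0.1]
ee_rot: [2.396, 2.027, -0.005]
ft_force: [-2.1, -11.8, -0.0]
width: 0.1
finger_force: 0.0
```

servo_tool:
  series: "-0.4 -2.5 0 0; -1.3 -8 0 0; -3 -19 0 0; -2 -10 15 0; 0 0 45 0"

```text
t: 20.55
tcp_pos: [555.3, -27.3, 56.0]
ee_rot: [-2.394, -2.021, 0.01]
ft_force: [0.5, 0.5, -1.0]
width: -0.1
finger_force: 0.0
```

servo_tool:
  series: "0 0 40 0; 0 0 35 0; 0 0 0 0; 0 0 0 0"

```text
t: 20.95
tcp_pos: [560.6, -27.1, 137.0]
ee_rot: [2.397, 2.027, 0.004]
ft_force: [-0.4, -0.3, -0.8]
width: 0.1
finger_force: 0.0
```

```bash
cat > k.py <<'E'
from js import *
js(); p,J,z=top82()
for n,p in(("wrist",p),("top",cam("top")),("scene",cam("scene"))):
    W=cloud(p); J=np.stack([(W[...,:2]-P0)@ex,(W[...,:2]-P0)@ey],-1); z=W[...,2]-(2 if n=="scene" else 0); ok=p["depth"]>0
    m=ok&(z>87)&(z<101)&(J[...,0]<-40)&(J[...,0]>-150)&(abs(J[...,1]+20)<60)
    if m.sum()>5: print(n,"knob",m.sum(),[np.round(v,1) for v in cv2.minAreaRect(J[m].astype(np.float32))])
    m=ok&(z>49)&(z<59)&(J[...,0]<60)&(J[...,0]>-100)&(J[...,1]<-50)&(J[...,1]>-160)
    if m.sum()>5: print(n,"keeper",m.sum(),[np.round(v,1) for v in cv2.minAreaRect(J[m].astype(np.float32))])
    m=ok&(z>77)&(z<87)&(abs(J[...,0])<12)&(J[...,1]>88)&(J[...,1]<160)
    if m.sum()>5: print(n,"batten lead",np.percentile(J[m][:,1],[2,98]).round(1),m.sum())
    q=place_of(p,"keeper_knob")[:1]
    if q: a=onz(p,q[0]["point"],82)[:2]-P0; print(n,"net knob",q[0]["p"],(a@ex).round(1),(a@ey).round(1))
E
python3 k.py
```

```text
t 20.95 jig x,y -0.5 -97.7 z 137.0 F jig x,y,z -0.4 -0.4 -0.8 w 0.1 yaw-80.6: -0.2
wrist 10505 [array([-1.8,  3.2]), array([99.5, 37.1]), np.float64(90.0)] front/rear y [-46.4  52.4]
wrist knob 941 [array([-66.4,  -2.6]), array([18.7, 19.5]), np.float64(39.9)]
wrist keeper 2437 [array([-68.6, -98.6]), array([97.2, 16.6]), np.float64(89.0)]
wrist net knob 0.81 -66.9 -2.7
top knob 34 [array([-68.5,  -1.3]), array([17.8, 15.1]), np.float64(8.0)]
top keeper 15 [array([ -70.6, -141. ]), array([15.3,  6. ]), np.float64(5.9)]
top batten lead [ 90.6 112.5] 57
top net knob 0.5 -61.0 3.9
scene knob 25 [array([-62.3,  -4.1]), array([18.6, 16.5]), np.float64(55.3)]
scene keeper 109 [array([-33.7, -77.2]), array([140.5,  82. ]), np.float64(35.5)]
scene net knob 0.53 -71.8 16.8
```

The batten is home: its rear end is at jig y -46.4 and its lead end at 113.5, on the shoe. Its hold was about 12 N for 1.1 s. Now the knob, at jig (-66.5, -2.6).

servo_tool:
  series: "-12.5 26 0 0; -12.5 26 0 0; -12.5 26 0 0; -12 26.5 0 0; 0 0 0 0"
  claw: 0.6

```text
t: 21.75
tcp_pos: [508.4, 79.8, 133.6]
ee_rot: [-2.394, -2.031, 0.002]
ft_force: [1.0, -1.2, 0.3]
width: 34.0
finger_force: 0.0
```

servo_tool:
  series: "0 0 -20 0; 0 0 -10 0; 0 0 0 0; 0 0 0 0"

```text
t: 22.15
tcp_pos: [510.1, 77.0, 104.3]
ee_rot: [-2.399, -2.027, 0.001]
ft_force: [0.5, 0.6, -0.7]
width: 34.0
finger_force: 0.0
```

```bash
python3 k.py | head -5; python3 -c "
from js import *
w,W,T=tips()
m=(w['depth']>0)&(abs(T[...,1])<45)&(abs(T[...,0])<25)&(W[...,2]>70)
for a in range(-40,41,4):
    s=m&(abs(T[...,1]-a)<2); 
    if s.sum()>5: print(a,s.sum(),'low z',np.percentile(W[s][:,2],2).round(1))
"
```

```text
t 22.15 jig x,y -67.4 -3.3 z 104.3 F jig x,y,z 0.4 0.7 -0.7 w 34.0 yaw-80.6: -0.2
wrist 10020 [array([-2. ,  6.1]), array([107.8,  37.3]), np.float64(89.8)] front/rear y [-46.4  59.9]
wrist knob 823 [array([-67. ,  -2.1]), array([18.9, 19. ]), np.float64(42.2)]
wrist keeper 1995 [array([-68.3, -98.4]), array([96.9, 15.7]), np.float64(89.3)]
wrist batten lead [ 88.6 112. ] 2396
side -1 n 25223 tool z max [-47.9  11.5  30.3] y [ 4.2 -9.9]
side 1 n 28543 tool z max [61.7 66.9 93.4] y [ 1.2 34.1]
22.45 [510.6  77.3 105.4] [-0.4  0.  -0.6] 33.74658930597917
-40 1538 low z 178.6
-36 872 low z 175.1
-32 501 low z 145.8
-28 1016 low z 141.1
-24 1781 low z 143.3
-20 2872 low z 142.3
-16 2381 low z 137.5
-12 1443 low z 204.8
-8 1333 low z 83.8
-4 1271 low z 82.5
0 1266 low z 82.2
4 1261 low z 81.7
8 1415 low z 85.1
12 1507 low z 202.8
16 2832 low z 137.9
20 2589 low z 142.4
24 1526 low z 142.8
28 784 low z 141.7
32 568 low z 174.0
36 1038 low z 175.9
40 1709 low z 179.8
```

The knob is centred between the fingers, with 7 mm on each side. I'll lower and cage it.

servo_tool:
  series: "0 1 -25 0; 0 0 -25 0; 0 0 -15 0; 0 0 -9 0; 0 0 0 0"

```text
t: 23.0
tcp_pos: [509.2, 78.4, 29.5]
ee_rot: [-2.398, -2.028, 0.003]
ft_force: [0.3, 0.2, -0.1]
width: 34.2
finger_force: 0.0
```

servo_tool:
  series: "0 0 0 0; 0 0 0 0; 0 0 0 0"
  claw: 0.73

```text
t: 23.3
tcp_pos: [511.1, 78.5, 31.9]
ee_rot: [2.398, 2.028, 0.003]
ft_force: [-0.5, 0.5, -0.1]
width: 23.0
finger_force: 0.0
```

Run:
```python
from js import *
js()
# arc waypoints world deltas, pivot (-68,-62)+(-0.2,0) radius 60, from current TCP
o=get_obs(); a=o["tcp_pos"][:2]-P0; cur=np.array([a@ex,a@ey]); pv=np.array([-68.3,-62]); v=cur-pv; print(np.hypot(*v),np.degrees(np.arctan2(v[1],v[0])))
t0=np.degrees(np.arctan2(v[1],v[0])); prev=cur
for i,t in enumerate(np.linspace(t0,180,14)[1:]):
    n=pv+60*np.array([np.cos(np.radians(t)),np.sin(np.radians(t))]); d_=n-prev; prev=n; w=d_[0]*ex+d_[1]*ey; print(i+1,w.round(1),round((180-t0)/13,2))
```

```text
t 23.3 jig x,y -66.6 -1.6 z 31.9 F jig x,y,z -0.6 0.4 -0.1 w 23.0 yaw-80.6: -0.2
60.37378214594258 88.41293867565126
1 [-7.4  0.6] 7.05
2 [-7.4  0.1] 7.05
3 [-7.3 -0.9] 7.05
4 [-7.2 -1.7] 7.05
5 [-6.9 -2.6] 7.05
6 [-6.5 -3.4] 7.05
7 [-6.1 -4.2] 7.05
8 [-5.5 -4.9] 7.05
9 [-4.8 -5.6] 7.05
10 [-4.1 -6.1] 7.05
11 [-3.3 -6.6] 7.05
12 [-2.5 -6.9] 7.05
13 [-1.6 -7.2] 7.05
```

servo_tool:
  series: "-7.4 0.6 0 7; -7.4 0.1 0 7; -7.3 -0.9 0 7; -7.2 -1.7 0 7; 0 0 0 0"

```text
t: 23.8
tcp_pos: [481.0, 76.5, 31.4]
ee_rot: [1.837, 2.548, 0.001]
ft_force: [-0.2, 0.2, 0.1]
width: 23.3
finger_force: 0.0
```

servo_tool:
  series: "-6.9 -2.6 0 7; -6.5 -3.4 0 7; -6.1 -4.2 0 7; -5.5 -4.9 0 7; 0 0 0 0"

```text
t: 24.3
tcp_pos: [456.1, 61.2, 31.1]
ee_rot: [1.17, 2.915, 0.001]
ft_force: [-0.1, -0.9, -0.1]
width: 23.2
finger_force: 0.0
```

```bash
python3 k.py | grep -v scene
python3 - <<'E'
from js import *
o=get_obs(); a=o["tcp_pos"][:2]-P0; cur=np.array([a@ex,a@ey]); v=cur-[-68.3,-62]; print(np.hypot(*v),np.degrees(np.arctan2(v[1],v[0])))
E
```

```text
t 24.3 jig x,y -118.1 -27.6 z 31.1 F jig x,y,z 0.0 -0.9 -0.1 w 23.2 yaw-80.6: 55.7
wrist 3878 [array([-2.5, 18.3]), array([83.5, 39. ]), np.float64(89.5)] front/rear y [-22.2  59.9]
wrist knob 3757 [array([-119.6,  -27.2]), array([66.5, 25. ]), np.float64(55.8)]
wrist keeper 1197 [array([-70.2, -60.8]), array([15.6, 34.3]), np.float64(54.9)]
wrist net knob 0.69 -115.9 -27.3
top keeper 81 [array([ -5.4, -93.9]), array([121.6,  43.9]), np.float64(13.0)]
top batten lead [ 90.3 113.3] 50
60.804015611054815 145.1823957663277
```

servo_tool:
  series: "-4.8 -5.6 0 7; -4.1 -6.1 0 7; -3.3 -6.6 0 7; -2.5 -6.9 0 7; 0 0 0 0"

```text
t: 25.1
tcp_pos: [441.2, 36.0, 30.7]
ee_rot: [0.428, 3.112, -0.0]
ft_force: [0.4, 0.6, -0.6]
width: 22.9
finger_force: 0.0
```

servo_tool:
  series: "-0.9 -3.6 0 3.5; -0.7 -3.6 0 3.5; 0 0 0 0"

```text
t: 25.4
tcp_pos: [439.6, 29.1, 30.7]
ee_rot: [-0.239, -3.132, -0.0]
ft_force: [0.9, 0.5, 0.4]
width: 23.2
finger_force: 0.0
```

```bash
python3 js.py
```

```text
t 25.4 jig x,y -129.1 -62.0 z 30.7 F jig x,y,z 0.8 0.7 0.4 w 23.2 yaw-80.6: 90.7
```

servo_tool:
  series: "-0.2 -1 0 0; 0 0 0 0"

```text
t: 25.6
tcp_pos: [439.4, 28.3, 30.7]
ee_rot: [-0.237, -3.132, -0.0]
ft_force: [0.0, 1.2, 0.1]
width: 22.8
finger_force: 0.5
```

servo_tool:
  series: "-0.2 -1 0 0; 0 0 0 0"

```text
t: 25.8
tcp_pos: [439.0, 27.2, 30.6]
ee_rot: [-0.235, -3.132, -0.0]
ft_force: [-1.1, 1.7, 0.1]
width: 23.0
finger_force: 0.6
```

servo_tool:
  series: "-0.2 -0.7 0 0; 0 0 0 0"

```text
t: 26.0
tcp_pos: [439.0, 27.0, 30.7]
ee_rot: [0.235, 3.133, 0.003]
ft_force: [0.8, 5.0, -0.3]
width: 23.3
finger_force: 2.6
```

servo_tool:
  series: "-0.1 -0.7 0 0; 0 0 0 0; 0 0 0 0"

```text
t: 26.3
tcp_pos: [439.0, 27.0, 30.7]
ee_rot: [0.235, 3.133, 0.005]
ft_force: [1.7, 7.7, -0.4]
width: 23.5
finger_force: 3.9
```

```bash
python3 js.py
```

```text
t 26.3 jig x,y -129.4 -64.2 z 30.7 F jig x,y,z 0.4 7.9 -0.4 w 23.5 yaw-80.6: 90.8
```

The keeper has hit its hard stop: the TCP no longer moves and the force rises. I'll unload, open, lift, and move away to check.

servo_tool:
  series: "0.2 1.3 0 0; 0.2 1.3 0 0; 0 0 0 0"

```text
t: 26.6
tcp_pos: [439.3, 27.9, 30.7]
ee_rot: [0.234, 3.133, -0.002]
ft_force: [-0.2, -0.6, 0.3]
width: 23.1
finger_force: 0.0
```

servo_tool:
  series: "0 0 0 0; 0 0 0 0; 0 0 15 0; 0 0 30 0; 0 0 40 0"
  claw: 0.55

```text
t: 27.1
tcp_pos: [437.3, 28.2, 114.5]
ee_rot: [-0.234, -3.128, 0.0]
ft_force: [0.8, 0.8, -0.3]
width: 38.2
finger_force: 0.0
```

servo_tool:
  series: "0 0 40 0; -10 -40 20 0; -10 -40 0 0; -10 -40 0 0; 0 -40 0 0"

```text
t: 27.6
tcp_pos: [408.5, -133.3, 176.2]
ee_rot: [0.234, 3.131, -0.001]
ft_force: [1.3, 0.8, -0.4]
width: 38.6
finger_force: 0.0
```

servo_tool:
  series: "0 -40 0 0; 0 -40 0 0; 0 -40 0 0; 0 0 0 0; 0 0 0 0"

```text
t: 28.1
tcp_pos: [408.9, -252.3, 175.4]
ee_rot: [-0.237, -3.132, -0.001]
ft_force: [-0.0, -0.5, -0.1]
width: 38.1
finger_force: 0.0
```

```bash
python3 k.py
python3 - <<'E'
from js import *
a=cam("top"); b=cam("scene"); w=cam("wrist")
x=cv2.resize(a["color"][180:270,200:350],(600,360),interpolation=cv2.INTER_CUBIC); y=cv2.resize(b["color"][170:300,280:400],(200,217)); o=np.zeros((580,640,3),np.uint8); o[:360,:600]=x; o[362:579,:200]=y; o[362:580,210:500]=cv2.resize(w["color"],(290,218)); cv2.imwrite("pics/end.png",o)
E
```

```text
t 28.1 jig x,y -113.4 -344.7 z 175.4 F jig x,y,z 0.1 -0.5 -0.1 w 38.1 yaw-80.6: 90.7
wrist 495 [array([ -2.1, -45.1]), array([37.8, 14.1]), np.float64(14.0)] front/rear y [-49. -34.]
wrist keeper 2182 [array([-41.5, -63.7]), array([ 18.1, 116.9]), np.float64(90.0)]
top knob 31 [array([-130.2,  -62.4]), array([17.2, 17.2]), np.float64(5.5)]
top keeper 163 [array([-23.6, -74.4]), array([ 45. , 152.8]), np.float64(86.7)]
top batten lead [ 91.  113.7] 47
top net knob 0.48 -117.5 -69.3
scene knob 24 [array([-122.8,  -62.3]), array([16.7, 15.5]), np.float64(68.8)]
scene keeper 159 [array([-39.7, -73.4]), array([119.5,  44.9]), np.float64(2.1)]
scene batten lead [101.6 119. ] 15
scene net knob 0.77 -124.0 -54.8
```

View pics/end.png

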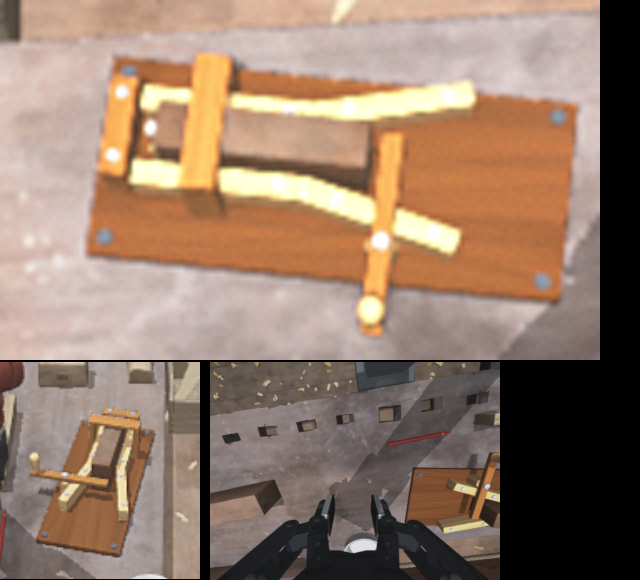

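The picture shows the batten under the strap against the shoe, its lead end at (158, 130) and rear end at (370, 150). The keeper lies square across behind it at (385, 200), with its knob at (370, 310), and the bystanders in view are undisturbed.

```bash
python3 -c "
from h import *
print(sign_off())"
```

```text
the job is handed in; nothing more can be done
None
```

The batten is home against the stop's shoe after being held at about 12 N for roughly 1.1 s, the keeper is turned to its end stop behind it, and the job was handed in at about 28 s.

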